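Park and lock the paper trimmer's cutting head

TASK

The cutting head of the paper trimmer has been left out on its rail: put it away safely. Push it along the rail up to the tooth of the sprung lock bar, press the bar down with the fingertips and, holding it down, push the head on past the tooth right to the end stop; then let go so that the bar springs up and locks the head there. Only press and push - do not take the head between the fingers - and leave the pens and other things about the desk where they are.

Things in the scene. Friction and masses are not known exactly. Their poses are not given: they have to be found in the camera images.
- trimmer: Rolling paper trimmer, heavy, stands fast: grey base board 190 (x) x 400 (y) mm, top 14 mm above the desk. Origin: on the desk, 112 mm behind its front edge, midway in y. x points to the white ruled paper bed at the rear, z up. Aluminium rail along y at x = -30 mm, 22 mm wide, top 43 mm up; black end blocks 46 mm wide, 51 mm high at y = +-168..198 mm. Lock and parking place: the -y end (right).
- cutter_head (a joint): Travel (m) of the black cutting head along the rail, towards trimmer -y; 0 = left end, 0.274 = parked at the end stop. The raised tooth of the lock bar stops it at 0.250. Friction about 1.5 N; it stays where left and cannot leave the rail. Its front (-y) edge is at trimmer y = 0.106 m - value.
- head_body (a point): Centre of the head's body, which rides on the rail: 34 (x) x 60 (y) mm, top 68 mm above the desk; this point is 55 mm up. Axes parallel to the trimmer's.
- head_wing (a point): Centre of the head's wing, 53.5 mm above the desk; axes parallel to the trimmer's. The wing is a ribbed thumb rest 50 (x) x 36 (y) mm on the robot's side of the body, flush with the head's front edge, at trimmer x = -95..-45 mm over the line of the lock bar, 45 to 63 mm above the desk. A lug under its front edge (12 mm long in y) hangs down to 36 mm: the tooth stops this lug.
- push_face (a point): Middle of the flat rear (+y) face of the head's wing, where it is pushed towards -y; the face is 46 mm wide (x) and reaches from 36 to 62 mm above the desk, this point is at 50 mm, at trimmer x = -74 mm (middle line of the lock bar), y = 0.142 m - head joint value. Axes parallel to the trimmer's.
- lock_bar (a joint): How far (m) the sprung lock bar is pressed down: 0 = up, 0.010 = fully down. 2.5 N starts it, 5.5 N bottoms it; let go, it springs up, unless the head's lug is over its tooth. Pressed more than 6 mm, the tooth clears the lug. With the head at 0.274 the lug is beyond the tooth, which comes up behind it and holds the head there (4 mm of play).
- bar_spot (a point): Point on top of the lock bar (moves down with it), on its middle line, at trimmer x = -74, y = -93 mm. The bar is a plain ribbed steel plate 40 (x) x 102 (y) mm let into the base before the rail, at trimmer y = -152..-50 mm; its top is 30 mm above the desk when up, 20 when down, the bezel round it 17. With the head at the tooth this point is 15 mm behind push_face.
- tooth_top (a point): Top of the upright tooth at the -y end of the lock bar: 26 mm wide (x), 8 mm long (y, trimmer -152..-144 mm), standing 12 mm above the plate, so 42 mm above the desk when the bar is up and 32 when down. The rest of the plate passes freely under the head.
- pen_black: Black pen, 142 mm long, 11 mm thick, lying on the paper bed; origin at its underside. A bystander.
- eraser: Eraser 23 x 52 x 13 mm, half white, half blue sleeve, lying on the paper bed; origin at its underside. A bystander.
- glue_stick: Glue stick with red cap, 28 mm across and 94 mm high, standing behind the trimmer; origin at its foot. A bystander.
- notes_yellow: Pad of yellow notes 76 x 76 x 12 mm, at the front edge of the desk, before the trimmer; origin at its underside. A bystander.
- highlighter: Yellow highlighter, 135 mm long, 18 mm thick, lying to the right of the trimmer; origin at its underside. A bystander.
- pen_blue: Blue pen, 142 mm long, 11 mm thick, lying on the closed laptop, left; origin at its underside. A bystander.

How it is judged:
By the outcome, as a careful person would: the job done as asked, in the order asked, and still so for the second after the job is handed in, with the robot touching nothing.
It also fails if it takes over 38 s, if anything falls off the work surface, if the arm or the gripper's body presses on something with over 40 N, if the wrist force passes 120 N, or if a joint passes its speed limit or range.

ROBOT

A 6-joint arm with a two-finger parallel gripper is mounted at the origin on a cart in front of the work surface, level with it; the furniture and walls round the work are solid. World frame = base frame: x ahead of the robot, y to its left, z up, the work surface at z = 0. Lengths are in m, angles in rad, forces in N, time in s.
With the tool pointing down it reaches from about 0.35 to 0.775 m from the base axis. Payload 7.3 kg.
Tool frame: the origin (TCP) lies at the very end of the fingers, on their centre line; the grasp point (between the pads) lies 19 mm behind it (robot.hold_point_z is the distance from the TCP to the grasp point, in m); z points along the fingers, y is the direction in which the jaws open and shut (so a half turn about z gives the same grasp; the last joint's range is limited). The gripper opens to 92 mm and grips with 3 to 60 N. Pads are 19 mm wide; open, the fingers measure 130 mm over their backs; the gripper's body (75 mm by 190 mm) begins 47 mm behind the grasp point.
Start: joints at [1.151, 0.342, 1.524, -0, 1.275, -0.146], TCP at [0.142, 0.505, 0.227] pointing down, gripper open.
Joint ranges: [-2.53, 2.53], [-0.77, 2.02], [0.04, 2.7], [-1, 4.14], [0.28, 2.66], [-3.11, 3.11]. Speed limits (rad/s): [2.57, 2.57, 3.14, 3.14, 3.14, 3.14].

INTERFACE

Orientations are given as [roll, pitch, yaw] about the fixed x, y, z axes, in that order (R = Rz(yaw) Ry(pitch) Rx(roll)).
In Python, from cell import monitor, viewer, robot gives the robot as it stands.
- The arm moves only by the tool move_arm, never from a script. Its argument "deltas" is a list of rows, each an object of numbers: "x", "y", "z": the shift along the tool's x, y, z in m; "wx", "wy", "wz": the turn, a rotation vector about the tool's x, y, z in degrees; "hand": the opening, from 0 (shut) to 1 (fully open). In form: [{"x": .., "y": .., "z": .., "wx": .., "wy": .., "wz": .., "hand": ..}, ...]. A call has 1 to 8 rows; each row is the pose to reach, as a shift and turn from the pose commanded when the call began, along the tool's axes at that moment; what a row does not reach only later rows make up. A row lasts 1/8 s, in which the tool goes at most 62.5 mm and 10.7 degrees, less where a joint would pass 70% of its speed; a pose out of reach is approached as far as the arm can. A call with a gripper value outside its range is refused whole. The fingers move at their own pace and stop on an object; "grip_force" is the grip in N (left out, the last holds). Time passes only in rows, so rows that repeat a pose let the fingers close. It gives the time, the measured TCP pose, the force and the opening at its end, in the units of the state.
- monitor.observe(): the state, without advancing time (a new reading comes with each control period).
- viewer.read_camera(name): name is "side" or "top" or "wrist"; returns the picture (400x640x3 uint8, red, green, blue); there is no depth.
- viewer.camera_params(name): a dict with "camera_matrix" (3x3 intrinsics, pixels), "R" (3x3) and "t" (3): a world point X has camera coordinates R X + t. Camera axes: x right, y down, z forward; pixel columns grow to the right and rows downward; lengths in m; the calibration is good to about 2 mm. A picture is of the moment at which its call begins: read the wrist's pose just before it. camera_params takes no time and is no camera call; for the wrist camera it gives the pose at the moment of the call.
- robot.hand_in(): hands the job in, once; it reports no verdict.
The state is a dict: "time": time; "qpos": joint angles; "qvel": joint speeds; "joint_efforts": joint torques, N m; "tool_pos": TCP position; "tool_rot": TCP orientation; "contact_force": force on the tool from outside, world axes, zero at the start; "torque": the same for the moment, N m; "opening": finger opening in m.
Only numpy, scipy, OpenCV 4.12 (cv2) and the standard library are available. Lean on these libraries where they do the work, as an engineer would, in place of code of your own. Each camera call takes 0.05 s, during which the arm holds its last target. There are 200 camera calls.

## Working session

There is one attempt and no reset: what is moved stays moved. The work goes in short steps, Python scripts to look and compute and a tool call to move; the robot and the scene stay as the last step left them, time stands still between calls to the robot, and variables do not carry over. Pictures are saved under pics/ and viewed, about 8 in all and at most 12, crops included, and the job is handed in when it is done.

Besides the shell and the picture viewer there is one more tool, called after ">>>" by a JSON object that holds its "op" and its "data". move_arm: Moves the arm, as the interface text tells. Its arguments: {"type":"object","properties":{"deltas":{"type":"array","items":{"type":"object","properties":{"x":{"type":"number"},"y":{"type":"number"},"z":{"type":"number"},"wx":{"type":"number"},"wy":{"type":"number"},"wz":{"type":"number"},"hand":{"type":"number"}}}},"grip_force":{"type":"number"}},"required":["deltas"]}

```bash
mkdir -p pics
python3 - <<'E'
from cell import monitor, viewer, robot
import cv2
print(monitor.observe())
for n in ["top","side"]:
    im=viewer.read_camera(n); cv2.imwrite(f"pics/{n}0.png",im[:,:,::-1])
    print(n,viewer.camera_params(n))
E
```

```text
{'time': 0.0, 'qpos': array([ 1.15097105e+00,  3.42726385e-01,  1.52498566e+00, -3.83355878e-06,
        1.27537906e+00, -1.45985748e-01]), 'qvel': array([-5.50420752e-04, -2.11486633e-04, -1.27732044e-03, -1.83308547e-04,
        2.19247036e-05,  3.47802238e-04]), 'joint_efforts': array([-3.27432990e-04, -4.31254399e+01, -2.44220710e+01,  7.16917310e-02,
        5.59974660e-02, -1.02032270e-04]), 'tool_pos': array([0.14178881, 0.50508898, 0.226054  ]), 'tool_rot': array([-3.14010960e+00, -2.14350017e-04,  2.86775408e+00]), 'contact_force': array([0.5115684 , 0.20092171, 0.89662106]), 'torque': array([ 0.0025027 , -0.03688074, -0.02457189]), 'opening': 0.09197726814758746}
top {'camera_matrix': array([[380.14637975,   0.        , 318.70030077],
       [  0.        , 380.14637975, 200.52045187],
       [  0.        ,   0.        ,   1.        ]]), 'R': array([[-0.02428879, -0.99962142,  0.01292595],
       [-0.99561952,  0.02301976, -0.09061935],
       [ 0.09028749, -0.01507036, -0.99580171]]), 't': array([-0.14899228,  0.52937468,  1.03771885])}
side {'camera_matrix': array([[380.44044465,   0.        , 317.02248577],
       [  0.        , 380.44044465, 205.33823305],
       [  0.        ,   0.        ,   1.        ]]), 'R': array([[ 0.99788119,  0.06395772,  0.01193927],
       [ 0.04819093, -0.60327806, -0.79607362],
       [-0.04371236,  0.79496226, -0.60508201]]), 't': array([-0.5344787 , -0.05366024,  1.49237258])}
```

View pics/top0.png

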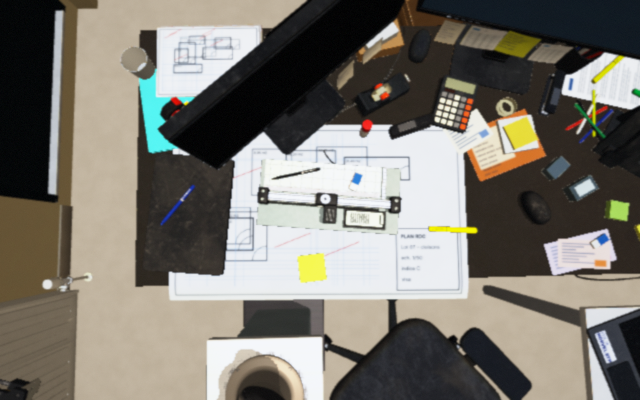

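View pics/side0.png

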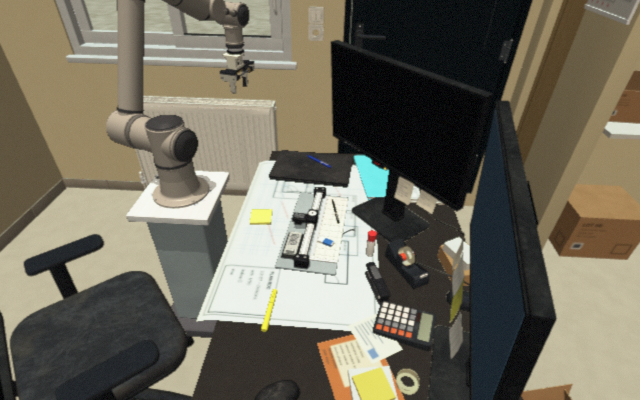

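The top view shows the trimmer at about (258–400, 160–235), with the head near (327,200) and the lock bar near (364,217). I'll enlarge both views.

Run:
```python
import cv2
a=cv2.imread("pics/top0.png")[150:245,250:410]
cv2.imwrite("pics/topc.png",cv2.resize(a,None,fx=5,fy=5,interpolation=cv2.INTER_CUBIC))
a=cv2.imread("pics/side0.png")[175:285,265:365]
cv2.imwrite("pics/sidec.png",cv2.resize(a,None,fx=5,fy=5,interpolation=cv2.INTER_CUBIC))
```

```text
(no output)
```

View pics/topc.png

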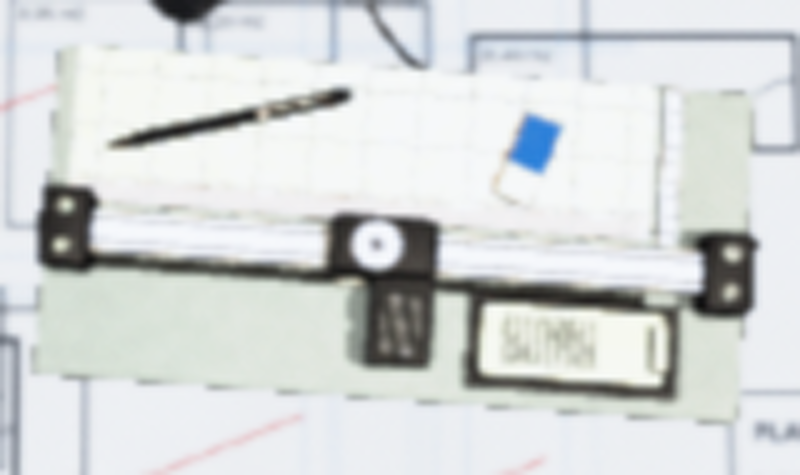

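View pics/sidec.png

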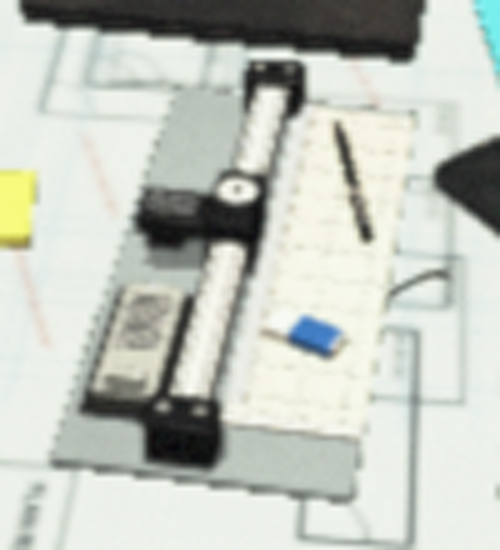

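The top crop gives me base corners at (35,373), (738,420), (752,93) and (60,47). The end blocks are at both rail ends, the head body's top edge runs (337,213)–(437,220), and the wing's front edge runs (365,362)–(430,365). I'll fit the pose from these.

```bash
cat > fit.py <<'E'
import numpy as np
from scipy.optimize import least_squares
from cell import monitor, viewer
P={n:viewer.camera_params(n) for n in ("top","side")}
def proj(n,X):
    p=P[n]; c=p["camera_matrix"]@(p["R"]@X+p["t"]); return c[:2]/c[2]
# cam, cropx, cropy, x, y, z, head? (y relative to head front edge)
T=[(35,373,-.112,.2,.014,0),(738,420,-.112,-.2,.014,0),(752,93,.078,-.2,.014,0),(60,47,.078,.2,.014,0),
(48,186,-.007,.198,.051,0),(97,192,-.007,.168,.051,0),(40,265,-.053,.198,.051,0),(90,270,-.053,.168,.051,0),
(708,233,-.007,-.168,.051,0),(757,240,-.007,-.198,.051,0),(700,307,-.053,-.168,.051,0),(750,315,-.053,-.198,.051,0),
(337,213,-.013,.06,.068,1),(437,220,-.013,0,.068,1),(430,365,-.095,0,.063,1),(365,362,-.095,.036,.063,1)]
S=[(50,463,-.112,-.2,.014,0),(352,498,.078,-.2,.014,0),(412,110,.078,.2,.014,0),(178,85,-.112,.2,.014,0)]
D=[("top",a,(250,150)) for a in T]+[("side",a,(265,175)) for a in S]
def world(q,v):
    c,s=np.cos(q[2]),np.sin(q[2]); return np.array([q[0]+c*v[0]-s*v[1],q[1]+s*v[0]+c*v[1],v[2]])
def res(q):
    r=[]
    for n,a,o in D:
        y=a[3]+(0.106-q[3] if a[5] else 0)
        uv=(np.array(a[:2])+.5)/5-.5+o
        r+=list(proj(n,world(q,(a[2],y,a[4])))-uv)
    return np.array(r)
if __name__=="__main__":
    s=least_squares(res,[.5,-.1,0,.1],loss="soft_l1"); q=s.x
    print("pose",q.round(4)); print(res(q).reshape(-1,2).round(1).tolist())
    for k,v in dict(push=(-.074,.142-q[3],.05),bar=(-.074,-.093,.03),tooth=(-.074,-.148,.042),push_end=(-.074,.142-.274,.05)).items(): print(k,world(q,v).round(4))
E
python3 fit.py
```

```text
pose [ 0.5556 -0.1931 -0.0904  0.127 ]
[[-0.8, 0.7], [0.8, 0.8], [1.2, -0.5], [-0.4, -0.8], [-1.6, -0.6], [-0.4, -1.1], [-1.4, 0.3], [-0.3, 0.1], [-0.0, -1.0], [1.1, -1.7], [0.7, 0.9], [1.7, 0.0], [-1.4, -0.6], [0.9, -0.5], [0.3, 1.0], [-0.1, 0.7], [-1.4, -0.8], [0.1, -0.2], [0.3, 0.2], [-1.8, 0.3]]
push [ 0.4833 -0.1715  0.05  ]
bar [ 0.4735 -0.279   0.03  ]
tooth [ 0.4685 -0.3338  0.042 ]
push_end [ 0.47   -0.3179  0.05  ]
```

```bash
cat > d.py <<'E'
import sys,numpy as np
from scipy.spatial.transform import Rotation as R
from cell import monitor
from fit import world
q=np.array([.5556,-.1931,-.0904,.127])
def show(v):
    s=monitor.observe(); M=R.from_euler("xyz",s["tool_rot"]); T=R.from_euler("xyz",[np.pi,0,q[2]+np.pi/2])
    c,si=np.cos(q[2]),np.sin(q[2]); p=s["tool_pos"]; d=p-[q[0],q[1],0]
    print("t",round(s["time"],2),"trimmer pos mm",(1e3*np.array([c*d[0]+si*d[1],-si*d[0]+c*d[1],d[2]])).round(1),"F",s["contact_force"].round(1),"open",round(s["opening"],4))
    if v is not None: print("shift mm",(1e3*M.inv().apply(world(q,v)-p)).round(1),"turn",np.degrees((M.inv()*T).as_rotvec()).round(2))
show([float(a) for a in sys.argv[1:4]] if len(sys.argv)>3 else None)
E
python3 d.py -.074 .055 .12
```

```text
t 0.1 trimmer pos mm [-475.2  658.   226.1] F [ 0.1  0.7 -0.5] open 0.0919
shift mm [-504.4 -519.6  106.7] turn [-7.000e-02  4.000e-02  7.949e+01]
```

>>> {"op": "move_arm", "data": {"deltas": [{"x":-0.042,"y":-0.043,"wz":10,"hand":0},{"x":-0.084,"y":-0.086,"wz":20,"hand":0},{"x":-0.126,"y":-0.13,"wz":30,"hand":0},{"x":-0.168,"y":-0.173,"wz":40,"hand":0},{"x":-0.21,"y":-0.216,"wz":50,"hand":0},{"x":-0.252,"y":-0.26,"wz":60,"hand":0},{"x":-0.294,"y":-0.303,"wz":70,"hand":0},{"x":-0.336,"y":-0.346,"wz":79.5,"hand":0}], "grip_force": 20}}

```text
schema error: expected keys x, y, z, wx, wy, wz, hand
```

```bash
python3 d.py -.074 .055 .12
```

```text
t 0.1 trimmer pos mm [-475.2  658.   226.1] F [ 0.1  0.7 -0.5] open 0.0919
shift mm [-504.4 -519.6  106.7] turn [-7.000e-02  4.000e-02  7.949e+01]
```

All seven keys are required in each row.

>>> {"op": "move_arm", "data": {"deltas": [{"x":-0.042,"y":-0.043,"z":0,"wx":0,"wy":0,"wz":10,"hand":0},{"x":-0.084,"y":-0.086,"z":0,"wx":0,"wy":0,"wz":20,"hand":0},{"x":-0.126,"y":-0.13,"z":0,"wx":0,"wy":0,"wz":30,"hand":0},{"x":-0.168,"y":-0.173,"z":0,"wx":0,"wy":0,"wz":40,"hand":0},{"x":-0.21,"y":-0.216,"z":0,"wx":0,"wy":0,"wz":50,"hand":0},{"x":-0.252,"y":-0.26,"z":0,"wx":0,"wy":0,"wz":60,"hand":0},{"x":-0.294,"y":-0.303,"z":0,"wx":0,"wy":0,"wz":70,"hand":0},{"x":-0.336,"y":-0.346,"z":0,"wx":0,"wy":0,"wz":79.5,"hand":0}], "grip_force": 20}}

```text
time: 1.1
tool_pos: [0.3724, 0.0796, 0.2268]
tool_rot: [3.141, -0.0, 1.474]
contact_force: [0.7, -0.0, 0.9]
opening: 0.0165
```

```bash
python3 d.py -.074 .055 .12
```

```text
t 1.1 trimmer pos mm [-207.1  255.1  226.8] F [ 0.7 -0.   0.9] open 0.0165
shift mm [-199.3  134.3  106.7] turn [ 0.02 -0.02 -0.34]
```

>>> {"op": "move_arm", "data": {"deltas": [{"x":-0.04,"y":0.027,"z":0.02,"wx":0,"wy":0,"wz":0,"hand":0},{"x":-0.08,"y":0.054,"z":0.04,"wx":0,"wy":0,"wz":0,"hand":0},{"x":-0.12,"y":0.081,"z":0.06,"wx":0,"wy":0,"wz":0,"hand":0},{"x":-0.16,"y":0.108,"z":0.085,"wx":0,"wy":0,"wz":0,"hand":0},{"x":-0.199,"y":0.134,"z":0.107,"wx":0,"wy":0,"wz":0,"hand":0},{"x":-0.199,"y":0.134,"z":0.107,"wx":0,"wy":0,"wz":0,"hand":0}]}}

```text
time: 1.85
tool_pos: [0.4872, -0.1309, 0.1175]
tool_rot: [-3.138, -0.001, 1.477]
contact_force: [-0.2, 0.6, -0.4]
opening: 0.0004
```

```bash
python3 d.py -.074 .055 .042
python3 - <<'E'
from cell import viewer
import cv2
im=viewer.read_camera("wrist"); 
a=viewer.read_camera("side")[175:285,265:365]
a=cv2.resize(a,(364,400),interpolation=cv2.INTER_CUBIC)
im=cv2.resize(im,(436,273)); im=cv2.copyMakeBorder(im,0,127,0,0,cv2.BORDER_CONSTANT)
cv2.imwrite("pics/w1.png",cv2.hconcat([im,a])[:,:,::-1])
E
```

```text
t 1.85 trimmer pos mm [-73.7  55.8 117.5] F [-0.2  0.6 -0.4] open 0.0004
shift mm [-0.9 -0.  75.5] turn [-0.18 -0.05 -0.19]
```

View pics/w1.png

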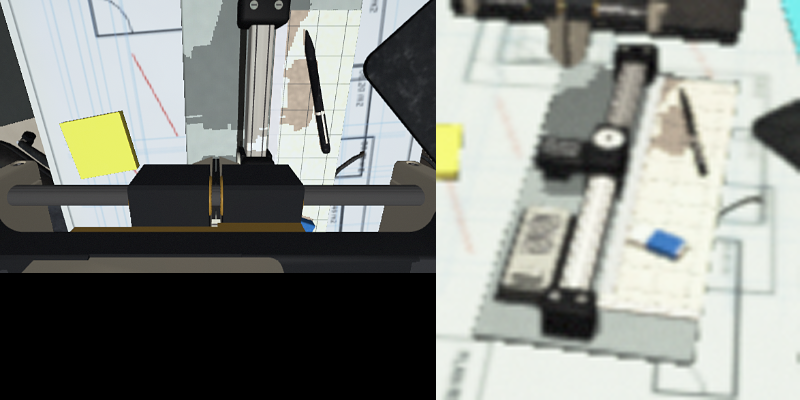

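The fingers are shut and hang behind the wing, clear of everything. I'll go down and then push.

>>> {"op": "move_arm", "data": {"deltas": [{"x":0,"y":0,"z":0.04,"wx":0,"wy":0,"wz":0,"hand":0},{"x":0,"y":0,"z":0.076,"wx":0,"wy":0,"wz":0,"hand":0},{"x":-0.01,"y":0,"z":0.076,"wx":0,"wy":0,"wz":0,"hand":0},{"x":-0.02,"y":0,"z":0.076,"wx":0,"wy":0,"wz":0,"hand":0},{"x":-0.028,"y":0,"z":0.076,"wx":0,"wy":0,"wz":0,"hand":0},{"x":-0.036,"y":0,"z":0.076,"wx":0,"wy":0,"wz":0,"hand":0},{"x":-0.044,"y":0,"z":0.076,"wx":0,"wy":0,"wz":0,"hand":0},{"x":-0.052,"y":0,"z":0.076,"wx":0,"wy":0,"wz":0,"hand":0}]}}

```text
time: 2.95
tool_pos: [0.4827, -0.1811, 0.0439]
tool_rot: [3.141, -0.0, 1.48]
contact_force: [0.8, 2.0, 1.3]
opening: 0.0005
```

```bash
python3 d.py -.074 -.092 .042
```

```text
t 2.95 trimmer pos mm [-73.7   5.4  43.9] F [0.8 2.  1.3] open 0.0005
shift mm [-97.4  -0.3   1.9] turn [ 0.02 -0.01 -0.01]
```

There is contact: about 2 N against the push direction. I'll continue towards the tooth.

>>> {"op": "move_arm", "data": {"deltas": [{"x":-0.012,"y":0,"z":0.002,"wx":0,"wy":0,"wz":0,"hand":0},{"x":-0.024,"y":0,"z":0.002,"wx":0,"wy":0,"wz":0,"hand":0},{"x":-0.036,"y":0,"z":0.002,"wx":0,"wy":0,"wz":0,"hand":0},{"x":-0.048,"y":0,"z":0.002,"wx":0,"wy":0,"wz":0,"hand":0},{"x":-0.06,"y":0,"z":0.002,"wx":0,"wy":0,"wz":0,"hand":0},{"x":-0.072,"y":0,"z":0.002,"wx":0,"wy":0,"wz":0,"hand":0},{"x":-0.082,"y":0,"z":0.002,"wx":0,"wy":0,"wz":0,"hand":0},{"x":-0.09,"y":0,"z":0.002,"wx":0,"wy":0,"wz":0,"hand":0}]}}

```text
time: 3.95
tool_pos: [0.4743, -0.2708, 0.0417]
tool_rot: [-3.141, -0.0, 1.48]
contact_force: [-1.0, 3.3, -0.2]
opening: 0.0006
```

>>> {"op": "move_arm", "data": {"deltas": [{"x":-0.003,"y":0,"z":0,"wx":0,"wy":0,"wz":0,"hand":0},{"x":-0.006,"y":0,"z":0,"wx":0,"wy":0,"wz":0,"hand":0}]}}

```text
time: 4.2
tool_pos: [0.4739, -0.2762, 0.0417]
tool_rot: [-3.142, -0.0, 1.48]
contact_force: [-0.7, 2.3, 0.1]
opening: 0.0004
```

```bash
python3 d.py -.074 -.0985 .042
```

```text
t 4.2 trimmer pos mm [-73.8 -90.1  41.7] F [-0.7  2.3  0.1] open 0.0004
shift mm [-8.4 -0.2 -0.3] turn [-0.   -0.01 -0.  ]
```

Not at the tooth yet, so I'll creep 2 mm at a time and watch the force.

>>> {"op": "move_arm", "data": {"deltas": [{"x":-0.002,"y":0,"z":0,"wx":0,"wy":0,"wz":0,"hand":0},{"x":-0.004,"y":0,"z":0,"wx":0,"wy":0,"wz":0,"hand":0}]}}

```text
time: 4.45
tool_pos: [0.4736, -0.2801, 0.0417]
tool_rot: [-3.141, -0.0, 1.481]
contact_force: [-1.0, 1.3, 0.1]
opening: 0.0005
```

>>> {"op": "move_arm", "data": {"deltas": [{"x":-0.001,"y":0,"z":0,"wx":0,"wy":0,"wz":0,"hand":0},{"x":-0.002,"y":0,"z":0,"wx":0,"wy":0,"wz":0,"hand":0}]}}

```text
time: 4.7
tool_pos: [0.4735, -0.2812, 0.0417]
tool_rot: [-3.141, -0.002, 1.48]
contact_force: [1.3, 7.9, 2.9]
opening: 0.0003
```

```bash
python3 d.py -.074 -.0985 .042
```

```text
t 4.7 trimmer pos mm [-73.8 -95.2  41.7] F [1.3 7.9 2.9] open 0.0003
shift mm [-3.3 -0.2 -0.3] turn [-0.01 -0.1  -0.03]
```

The force rose to 7.9 N, so the head is at the tooth. I'll back off slightly and press the bar.

>>> {"op": "move_arm", "data": {"deltas": [{"x":0.0025,"y":0,"z":0,"wx":0,"wy":0,"wz":0,"hand":0},{"x":0.0025,"y":0,"z":0.008,"wx":0,"wy":0,"wz":0,"hand":0},{"x":0.0025,"y":0,"z":0.013,"wx":0,"wy":0,"wz":0,"hand":0},{"x":0.0025,"y":0,"z":0.017,"wx":0,"wy":0,"wz":0,"hand":0},{"x":0.0025,"y":0,"z":0.02,"wx":0,"wy":0,"wz":0,"hand":0}]}}

```text
time: 5.32
tool_pos: [0.4737, -0.2799, 0.0216]
tool_rot: [3.141, 0.0, 1.48]
contact_force: [-0.9, 1.0, 4.5]
opening: 0.0007
```

>>> {"op": "move_arm", "data": {"deltas": [{"x":0,"y":0,"z":0.001,"wx":0,"wy":0,"wz":0,"hand":0},{"x":0,"y":0,"z":0.0025,"wx":0,"wy":0,"wz":0,"hand":0}]}}

```text
time: 5.58
tool_pos: [0.4738, -0.2799, 0.0198]
tool_rot: [3.141, 0.0, 1.48]
contact_force: [-2.4, 1.8, 16.5]
opening: 0.0003
```

```bash
python3 d.py -.074 -.119 .02
python3 - <<'E'
from cell import viewer
import cv2
a=viewer.read_camera("side")[205:275,270:340]
b=viewer.read_camera("top")[150:245,300:410]
f=lambda i:cv2.resize(i,(400,400*i.shape[0]//i.shape[1]),interpolation=cv2.INTER_CUBIC)
a,b=f(a),f(b); b=cv2.copyMakeBorder(b,0,400-len(b),0,0,cv2.BORDER_CONSTANT)
cv2.imwrite("pics/w2.png",cv2.hconcat([b,a])[:,:,::-1])
E
```

```text
t 5.58 trimmer pos mm [-73.6 -93.8  19.8] F [-2.4  1.8 16.5] open 0.0003
shift mm [-25.2  -0.4  -0.2] turn [ 0.04  0.03 -0.01]
```

View pics/w2.png

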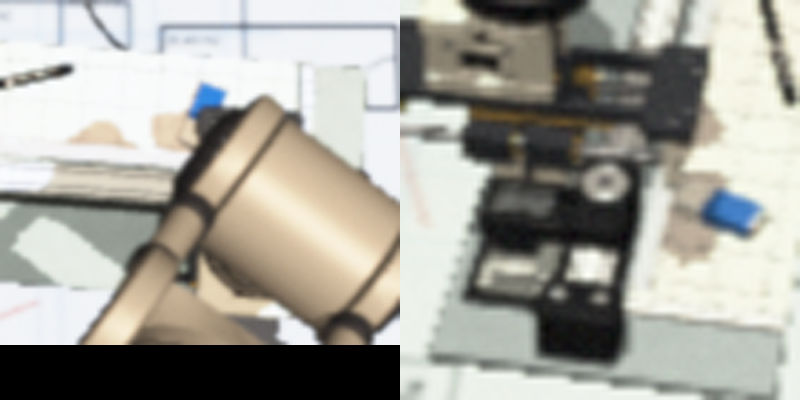

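The bar is bottomed (tip at 19.8 mm, 16.5 N). The side view shows the head at the tooth, short of the end block, with the fingers behind it. I'll push on while holding the bar down.

>>> {"op": "move_arm", "data": {"deltas": [{"x":-0.003,"y":0,"z":0,"wx":0,"wy":0,"wz":0,"hand":0},{"x":-0.007,"y":0,"z":0,"wx":0,"wy":0,"wz":0,"hand":0},{"x":-0.011,"y":0,"z":0,"wx":0,"wy":0,"wz":0,"hand":0},{"x":-0.015,"y":0,"z":0,"wx":0,"wy":0,"wz":0,"hand":0},{"x":-0.019,"y":0,"z":0,"wx":0,"wy":0,"wz":0,"hand":0},{"x":-0.022,"y":0,"z":0,"wx":0,"wy":0,"wz":0,"hand":0}]}}

```text
time: 6.42
tool_pos: [0.4718, -0.2988, 0.02]
tool_rot: [-3.141, -0.004, 1.48]
contact_force: [1.6, 13.1, 14.6]
opening: 0.0003
```

>>> {"op": "move_arm", "data": {"deltas": [{"x":-0.0015,"y":0,"z":0,"wx":0,"wy":0,"wz":0,"hand":0},{"x":-0.003,"y":0,"z":0,"wx":0,"wy":0,"wz":0,"hand":0}]}}

```text
time: 6.68
tool_pos: [0.4716, -0.3016, 0.02]
tool_rot: [-3.141, -0.004, 1.48]
contact_force: [0.2, 13.9, 13.6]
opening: 0.0003
```

```bash
python3 d.py -.074 -.119 .02
```

```text
t 6.67 trimmer pos mm [ -73.9 -115.7   20. ] F [ 0.2 13.9 13.6] open 0.0003
shift mm [-3.3 -0.1 -0. ] turn [-0.04 -0.25 -0.02]
```

>>> {"op": "move_arm", "data": {"deltas": [{"x":-0.0015,"y":0,"z":0,"wx":0,"wy":0,"wz":0,"hand":0},{"x":-0.003,"y":0,"z":0,"wx":0,"wy":0,"wz":0,"hand":0}]}}

```text
time: 6.92
tool_pos: [0.4713, -0.3046, 0.0201]
tool_rot: [-3.141, -0.004, 1.48]
contact_force: [1.9, 13.3, 15.7]
opening: 0.0005
```

>>> {"op": "move_arm", "data": {"deltas": [{"x":-0.001,"y":0,"z":0,"wx":0,"wy":0,"wz":0,"hand":0},{"x":-0.001,"y":0,"z":0,"wx":0,"wy":0,"wz":0,"hand":0}]}}

```text
time: 7.18
tool_pos: [0.4713, -0.3049, 0.02]
tool_rot: [-3.141, -0.005, 1.48]
contact_force: [1.6, 15.3, 16.8]
opening: 0.0003
```

```bash
python3 d.py -.074 -.119 .02
```

```text
t 7.17 trimmer pos mm [ -73.9 -119.    20. ] F [ 1.6 15.3 16.8] open 0.0003
shift mm [-0.  -0.1  0. ] turn [-0.05 -0.31 -0.03]
```

>>> {"op": "move_arm", "data": {"deltas": [{"x":-0.0015,"y":0,"z":0,"wx":0,"wy":0,"wz":0,"hand":0},{"x":-0.0015,"y":0,"z":0,"wx":0,"wy":0,"wz":0,"hand":0}]}}

```text
time: 7.42
tool_pos: [0.4712, -0.305, 0.02]
tool_rot: [-3.14, -0.007, 1.48]
contact_force: [2.5, 22.3, 18.4]
opening: 0.0004
```

```bash
python3 d.py
```

```text
t 7.42 trimmer pos mm [ -74.  -119.1   20. ] F [ 2.5 22.3 18.4] open 0.0004
```

It has stalled at the end stop, 23.9 mm past the tooth contact. I'll ease off and lift straight up.

>>> {"op": "move_arm", "data": {"deltas": [{"x":0.002,"y":0,"z":0,"wx":0,"wy":0,"wz":0,"hand":0},{"x":0.0035,"y":0,"z":0,"wx":0,"wy":0,"wz":0,"hand":0},{"x":0.0035,"y":0,"z":-0.006,"wx":0,"wy":0,"wz":0,"hand":0},{"x":0.0035,"y":0,"z":-0.015,"wx":0,"wy":0,"wz":0,"hand":0},{"x":0.006,"y":0,"z":-0.03,"wx":0,"wy":0,"wz":0,"hand":0},{"x":0.01,"y":0,"z":-0.06,"wx":0,"wy":0,"wz":0,"hand":0},{"x":0.03,"y":0,"z":-0.11,"wx":0,"wy":0,"wz":0,"hand":0},{"x":0.07,"y":0,"z":-0.16,"wx":0,"wy":0,"wz":0,"hand":0}]}}

```text
time: 8.43
tool_pos: [0.477, -0.242, 0.1801]
tool_rot: [3.141, 0.001, 1.478]
contact_force: [1.1, 0.4, 0.4]
opening: 0.0004
```

>>> {"op": "move_arm", "data": {"deltas": [{"x":0.05,"y":0,"z":-0.02,"wx":0,"wy":0,"wz":0,"hand":0},{"x":0.1,"y":-0.03,"z":-0.04,"wx":0,"wy":0,"wz":0,"hand":0},{"x":0.15,"y":-0.06,"z":-0.04,"wx":0,"wy":0,"wz":0,"hand":0},{"x":0.2,"y":-0.08,"z":-0.04,"wx":0,"wy":0,"wz":0,"hand":0},{"x":0.25,"y":-0.09,"z":-0.04,"wx":0,"wy":0,"wz":0,"hand":0},{"x":0.3,"y":-0.09,"z":-0.04,"wx":0,"wy":0,"wz":0,"hand":0},{"x":0.3,"y":-0.09,"z":-0.04,"wx":0,"wy":0,"wz":0,"hand":0}]}}

```text
time: 9.3
tool_pos: [0.4146, 0.068, 0.2189]
tool_rot: [3.14, -0.0, 1.485]
contact_force: [-0.2, 0.7, -1.1]
opening: 0.0005
```

```bash
python3 d.py
python3 - <<'E'
from cell import viewer
import cv2
a=viewer.read_camera("side")[195:285,270:360]
b=viewer.read_camera("top")[150:245,250:410]
f=lambda i:cv2.resize(i,(400,400*i.shape[0]//i.shape[1]),interpolation=cv2.INTER_CUBIC)
a,b=f(a),f(b); b=cv2.copyMakeBorder(b,0,400-len(b),0,0,cv2.BORDER_CONSTANT)
cv2.imwrite("pics/w3.png",cv2.hconcat([b,a])[:,:,::-1])
E
```

```text
t 9.3 trimmer pos mm [-164.   247.3  218.9] F [-0.2  0.7 -1.1] open 0.0005
```

View pics/w3.png

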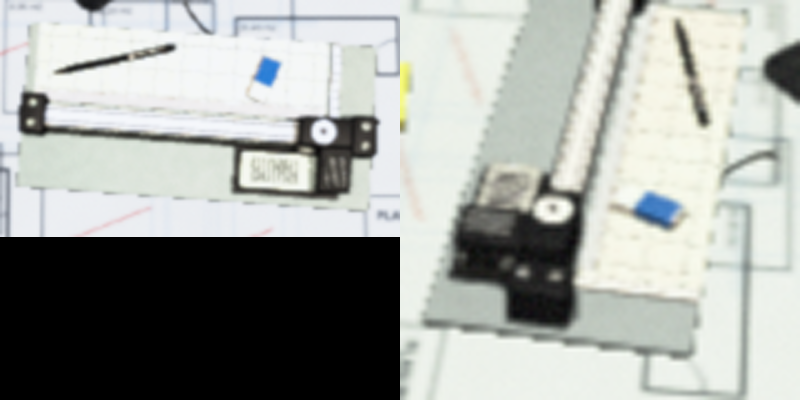

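The final picture shows the head against the right end block: in the top crop the body edge is at about 355 and the block edge at about 354. The plate stands clear behind the wing, and the pen and eraser have not moved. I'll hand in.

```bash
python3 -c "
from cell import robot
print(robot.hand_in())"
```

```text
the job is handed in; nothing more can be done
None
```

The cutting head is parked at the end stop, and I handed the job in at about 9.3 s.

With the fingers shut, I pushed the head along the rail until the force rose to about 8 N at the tooth. I eased back a little and pressed the lock bar to its bottom (tip at 20 mm, about 16 N). Holding it down, I pushed the head on 23.9 mm, against 24 mm expected, until it stalled at the end stop. Then I lifted straight off and moved clear.

- **Head position:** the last pictures show the head against the right end block.
- **Bystanders:** the pen and eraser on the paper bed have not moved. I did not check the other bystanders again at the end; the arm did not touch down near them.
- **Forces:** nothing read above about 30 N in total. The contact readings were back to noise level (about 1 N) after I let go.
- **Lock bar not tested:** I did not check separately that the bar sprang up. I infer it from the head's travel and position, and did not pull the head back to prove it.
- **Calibration:** contact with the tooth came about 3 mm earlier than my fitted position predicted. That is probably the fingertips being thicker than I assumed plus calibration error, and I went by the force instead.

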